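Lock the rotary fixture with its index pin

TASK

Turn the blue collar of the rotary fixture by its black bar until the hole in its ear lies over the hole in the silver base. Then take the red-handled index pin out of its holder and put it down through both holes until its shoulder rests on the ear, and let go. Leave the thick black-handled pin in its holder.

Things in the scene. Friction and masses are not known exactly. Their poses are not given: they have to be found in the camera images.
- bar_grip (a point): Black bar on the blue collar, by which it is turned: 16 mm thick, 46 mm long, from 42 to 79 mm above the bench. The point is on the vertical turning axis inside the bar, 66 mm above the bench. Axes turn with the collar: x towards the hole in its ear (52 mm out), y along the bar, z up; pinch the bar along x.
- collar (a joint): Angle (rad) of the blue collar, counter-clockwise positive from above; 0: its hole lies over the base's hole. Starts at 0.6 to 1.2, range -1.8 to 1.8; light friction (0.03 N m), stays where left. Collar: disc 68 mm wide with an ear 44 mm wide reaching 74 mm from the axis, top of both 42 mm above the bench; the ear's vertical through hole is 24 mm wide.
- index_hole (a point): Centre of the mouth of the hole in the fixture's silver base (150 x 130 mm plate, 30 mm high, fixed to the bench): 24 mm wide, 27 mm deep, vertical, 52 mm from the collar's axis, a yellow line beside it. The ear has a like line. x points away from the collar's axis, z up.
- red_pin_grip (a point): Index pin, 56 to 112 g: red handle 22 mm wide, 42 mm tall; point on its axis near mid-handle, 26 mm above the underside of its 36 mm wide steel shoulder; below that a 36 mm shank, 14 mm wide, tapered tip; z up the pin. Stands in a fixed grey block 54 x 54 x 45 mm, shoulder on the block: lift straight up. When home in the fixture the point is 68 mm above the bench.
- black_pin_grip (a point): A pin for another fixture, in a like grey block: same shape with a black handle and a shank 29 mm wide, too thick for the holes. The point lies as on the red pin. To be left alone.
There are look-alikes about, which are no part of the job. Leave any green or purple look-alike of the part that bears red_pin_grip alone.

How it is judged:
By the outcome, as a careful person would: the job done as asked, in the order asked, and still so for the second after the job is handed in, with the robot touching nothing.
It also fails if it takes over 45 s, if anything falls off the work surface, if the arm or the gripper's body presses on something with over 40 N, if the wrist force passes 120 N, or if a joint passes its speed limit or range.

ROBOT

A 6-joint arm with a two-finger parallel gripper is mounted at the origin on a cart in front of the work surface, level with it; the furniture and walls round the work are solid. World frame = base frame: x ahead of the robot, y to its left, z up, the work surface at z = 0. Lengths are in m, angles in rad, forces in N, time in s.
With the tool pointing down it reaches from about 0.275 to 0.85 m from the base axis. Payload 5.2 kg.
Tool frame: the origin (TCP) lies between the finger pads; the fingertips stand 14 mm ahead of it and the grasp point (between the pads) lies 5 mm behind it; z points along the fingers, y is the line along which they close (so a half turn about z gives the same grasp; the last joint's range is limited). The gripper opens to 85 mm and grips with 20 to 120 N. Pads are 22 mm wide; open, the fingers measure 114 mm over their backs; the gripper's body (76 mm by 85 mm) begins 54 mm behind the grasp point. The pads swing forward as they close: fully open they stand 13 mm farther back than shut.
Start: joints at [-1.369, 0.259, 1.535, -0, 1.348, -0.203], TCP at [0.217, -0.506, 0.224] pointing down, gripper open.
Joint ranges: [-3.14, 3.14], [-0.91, 2.08], [0.19, 2.58], [-1.22, 4.36], [0.22, 2.71], [-3.12, 3.12]. Speed limits (rad/s): [2.57, 2.57, 3.14, 3.14, 3.14, 3.14].

INTERFACE

Orientations are given as [roll, pitch, yaw] about the fixed x, y, z axes, in that order (R = Rz(yaw) Ry(pitch) Rx(roll)).
In Python, from rig import read_state, snapshot, camera_info, hand_in gives the robot as it stands.
- The arm moves only by the tool step_arm, never from a script. Its argument "increments" is a list that holds one entry, the list of rows, each a list of 5 numbers: the finger opening in cm, from 0 to 8.54, then the shift along the tool's x, y, z in cm, then the turn about the tool's z in rad. In form: [[[gripper, dx, dy, dz, turn], ...]]. A call has 1 to 12 rows; each row is the pose to reach, as a shift and turn from the pose commanded when the call began, along the tool's axes at that moment; what a row does not reach only later rows make up. A row lasts 1/10 s, in which the tool goes at most 50 mm and 8.59 degrees, less where a joint would pass 70% of its speed; a pose out of reach is approached as far as the arm can. A call with a gripper value outside its range is refused whole. The fingers move at their own pace and stop on an object; "newtons" is the grip in N (left out, the last holds). Time passes only in rows, so rows that repeat a pose let the fingers close. It gives the time, the measured TCP pose, the force, the opening and the grip force at its end, in the units of the state.
- read_state(): the state, without advancing time (a new reading comes with each control period).
- snapshot(name): name is "scene" or "top"; returns (picture, depth): 384x512x3 uint8, red, green, blue; 384x512 float32, m along the optical axis (not along the pixel's ray), 0 where there is no reading.
- camera_info(name): a dict with "vfov" (degrees; the focal length in pixels is half the picture's height over the tangent of half this angle, whatever the lens; pixels are square), "cx", "cy" (the principal point, pixels), "k1" (the pictures are not rectified: a ray, as slopes to the right and down, at radius r is drawn at 1 + k1 r^2 times it, then the intrinsics apply), "position" and "attitude" of the camera in the world. Camera axes: x right, y down, z forward; pixel columns grow to the right and rows downward; lengths in m; the calibration is good to about 2 mm. A picture is of the moment at which its call begins. camera_info takes no time and is no camera call.
- hand_in(): hands the job in; it is judged then, once.
The state is a dict: "t": time; "joints": joint angles; "joint_vel": joint speeds; "joint_efforts": joint torques, N m; "tcp_pos": TCP position; "tcp_rot": TCP orientation; "contact_force": force on the tool from outside, world axes, zero at the start; "wrist_torque": the same for the moment, N m; "width": opening from 0.0 (shut) to 1.0 (fully open); "grip_force": force on a finger pad.
Only numpy, scipy, OpenCV 4.12 (cv2) and the standard library are available. Lean on these libraries where they do the work, as an engineer would, in place of code of your own. Each camera call takes 0.05 s, during which the arm holds its last target. There are 200 camera calls.

## Working session

There is one attempt and no reset: what is moved stays moved. The work goes in short steps, Python scripts to look and compute and a tool call to move; the robot and the scene stay as the last step left them, time stands still between calls to the robot, and variables do not carry over. Pictures are saved under pics/ and viewed, at most 10 in all, crops included, and the job is handed in when it is done.

Besides the shell and the picture viewer there is one more tool, called after ">>>" by a JSON object that holds its "name" and its "arguments", one argument or row to a line. step_arm: Moves the arm, as the interface text tells. Its arguments: {"type":"object","properties":{"increments":{"type":"array","items":{"type":"array","items":{"type":"array","items":{"type":"number"}}}},"newtons":{"type":"number"}},"required":["increments"]}

```bash
mkdir -p pics; cat > h.py <<'E'
import numpy as np, cv2
from scipy.spatial.transform import Rotation as R
from rig import read_state, snapshot, camera_info, hand_in
def K(n):
    c=camera_info(n); f=192/np.tan(np.radians(c['vfov'])/2); return c,f
def rot(c):
    a=np.array(c['attitude'],float)
    return a if a.shape==(3,3) else (R.from_euler('xyz',a).as_matrix() if a.size==3 else R.from_quat(a).as_matrix())
def ray(n,u,v):
    c,f=K(n); d=np.array([(u-c['cx'])/f,(v-c['cy'])/f]); s=d.copy()
    for _ in range(20): s=d/(1+c['k1']*(s@s))
    return np.array(c['position']),rot(c)@np.array([s[0],s[1],1])
def onz(n,u,v,z):
    p,d=ray(n,u,v); return p+d*(z-p[2])/d[2]
def save(n,name,crop=None,scale=1):
    im,dp=snapshot(n); o=im
    if crop: o=o[crop[1]:crop[3],crop[0]:crop[2]]
    cv2.imwrite('pics/'+name,cv2.resize(o[:,:,::-1],None,fx=scale,fy=scale,interpolation=cv2.INTER_CUBIC)); return im,dp
E
python3 - <<'E'
from h import *
for n in('scene','top'):
    print(camera_info(n)); im,dp=save(n,n+'0.png',None,1.5); np.savez(n+'0.npz',im=im,dp=dp)
print(read_state())
E
```

```text
{'vfov': 52.40433484754142, 'cx': 254.55018768048942, 'cy': 193.67869258896945, 'k1': -0.09303764588513502, 'position': array([-0.15818525,  0.50962683,  0.44051387]), 'attitude': array([-2.00603873,  0.00475028, -2.13117835])}
{'vfov': 43.741783166296266, 'cx': 257.65625977087194, 'cy': 195.56814446561012, 'k1': -0.03328634699470499, 'position': array([0.41447495, 0.09657431, 0.93240786]), 'attitude': array([-3.04920264,  0.02784805, -1.56368352])}
{'t': 0.1, 'joints': array([-1.36880255e+00,  2.59258799e-01,  1.53601718e+00,  1.39483713e-05,
        1.34801058e+00, -2.02801120e-01]), 'joint_vel': array([ 0.00048471, -0.00148276, -0.00354267,  0.00014077,  0.00027211,
       -0.00143874]), 'joint_efforts': array([ 2.78066211e-03, -4.46967423e+01, -2.91251063e+01, -5.55308561e-04,
        6.20357401e-03,  2.44685403e-06]), 'tcp_pos': array([ 0.21652795, -0.50503045,  0.22354647]), 'tcp_rot': array([-3.13993620e+00, -3.54495406e-04,  4.04791512e-01]), 'contact_force': array([-0.86197764, -0.42117555,  0.28778575]), 'wrist_torque': array([-0.03028636, -0.00208082, -0.00363025]), 'grip_force': 0.0, 'width': 0.998236549461354}
```

View pics/top0.png

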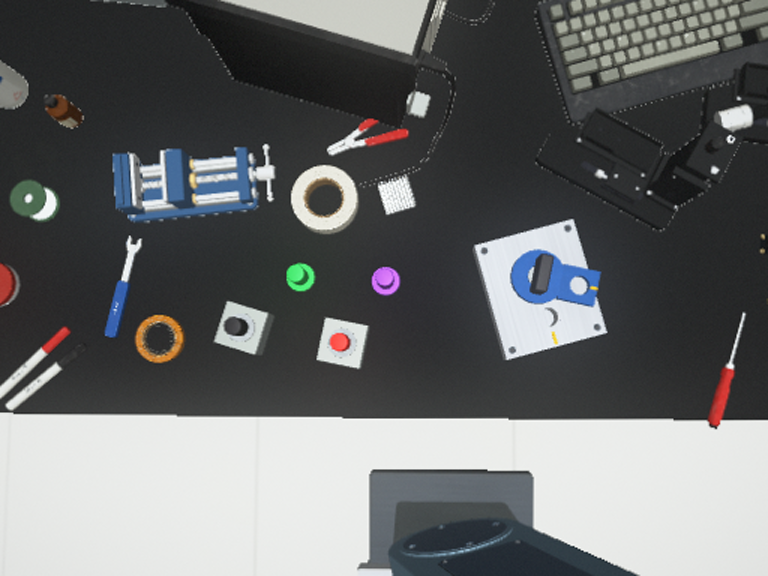

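View pics/scene0.png

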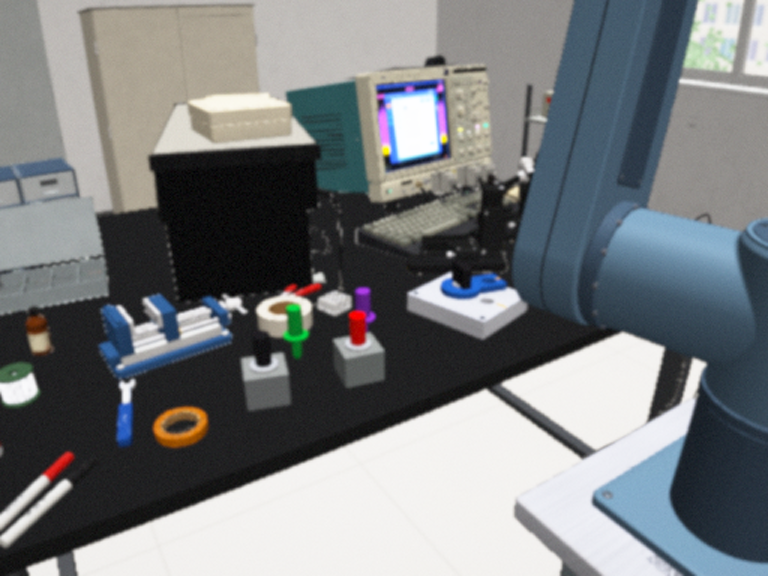

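Candidates for the red pin in the top picture (768 px wide): the red handle in the grey block at (340,342) fits the description. The others are green (300,277), purple (385,281), the black pin (236,326), the screwdriver (720,395), the pliers (385,135) and the marker (40,350). The collar is at about (541,275), its ear hole at (578,286), and the base hole is the crescent at (552,317).

```bash
cat > meas.py <<'E'
from h import *
from scipy.optimize import least_squares
def comps(m,amin=15):
    n,l,s,c=cv2.connectedComponentsWithStats(m.astype(np.uint8)); return [(s[i,4],c[i],l==i) for i in range(1,n) if s[i,4]>=amin]
def hsv(im): 
    h=cv2.cvtColor(im,cv2.COLOR_RGB2HSV).astype(int); return h[...,0],h[...,1],h[...,2]
E
python3 - <<'E'
from meas import *
d=np.load('top0.npz'); im=d['im']; H,S,V=hsv(im)
# red pin
red=((H<8)|(H>172))&(S>120)&(V>80)
for a,c,m in comps(red,30): print('red',a,c,onz('top',*c,.092).round(4), np.median(d['dp'][m]))
yel=(H>18)&(H<34)&(S>110)&(V>120); yel[:140]=0; yel[:,:300]=0
for a,c,m in comps(yel,3): print('yel',a,c,onz('top',*c,.042).round(4),onz('top',*c,.03).round(4))
blue=(H>100)&(H<125)&(S>120)&(V>70); blue[:,:310]=0; blue[:150]=0
a,c,m=max(comps(blue),key=lambda t:t[0]); print('blue',a,c)
cs,hi=cv2.findContours(m.astype(np.uint8),cv2.RETR_CCOMP,cv2.CHAIN_APPROX_NONE)
for k in cs:
    if len(k)<8: continue
    P=np.array([onz('top',*q[0],.042)[:2] for q in k]); (x,y),r=cv2.minEnclosingCircle((P*1000).astype(np.float32)); print(len(k),x,y,r,P.mean(0))
o=im[140:250,210:420]; cv2.imwrite('pics/crop1.png',cv2.resize(o[:,:,::-1],None,fx=3.8,fy=3.8,interpolation=cv2.INTER_CUBIC))
E
```

```text
red 64 [244.828125  82.078125] [0.6984 0.1452 0.092 ] 0.9494384
red 178 [258.34831461  91.11235955] [0.6815 0.1206 0.092 ] 0.94688994
red 213 [  3.74178404 188.90610329] [0.5022 0.5808 0.092 ] 0.93146807
red 139 [ 37.02158273 226.04316547] [0.4356 0.5154 0.092 ] 0.93408245
red 127 [226.12598425 227.66141732] [0.4353 0.1756 0.092 ] 0.8430188
red 354 [480.29943503 264.24293785] [ 0.3744 -0.2664  0.092 ] 0.9004832
yel 8 [395.625 191.625] [ 0.5054 -0.135   0.042 ] [ 0.5066 -0.1381  0.03  ]
yel 14 [369.21428571 224.35714286] [ 0.4442 -0.085   0.042 ] [ 0.4446 -0.0875  0.03  ]
blue 1091 [368.54262145 186.71219065]
190 516.9508056640625 -88.59037780761719 55.540225982666016 [ 0.51317456 -0.09515556]
69 522.2644653320312 -70.87651062011719 27.904293060302734 [ 0.52245754 -0.06950321]
```

View pics/crop1.png

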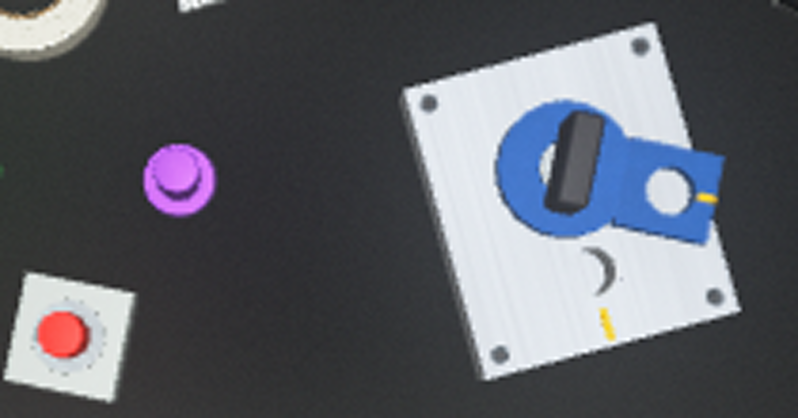

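The crop shows the red pin in its block at crop (62,334). The collar disc is at (562,168) with its ear hole at (669,191). The base hole is seen as a crescent near (595,272), with a yellow line at (607,324).

```bash
cat >> meas.py <<'E'
def collar(im,ear=True):
    H,S,V=hsv(im); blue=(H>100)&(H<125)&(S>120)&(V>70); blue[:,:310]=0; blue[:150]=0; blue[250:]=0
    a,c,m=max(comps(blue),key=lambda t:t[0])
    cs,hi=cv2.findContours(m.astype(np.uint8),cv2.RETR_CCOMP,cv2.CHAIN_APPROX_NONE)
    k=max(cs,key=len); P=np.array([onz('top',*q[0],.042)[:2] for q in k])
    g=np.array([.52,-.075])
    for _ in range(8):
        Q=P[abs(np.linalg.norm(P-g,axis=1)-.034)<.003]
        g=least_squares(lambda p:np.linalg.norm(Q-p,axis=1)-.034,g,loss='soft_l1',f_scale=.001).x
    return g,P,len(Q),m
E
python3 - <<'E'
from meas import *
im=np.load('top0.npz')['im']; g,P,n,m=collar(im); print('axis',g,n)
h=hsv(im)
for u,v in[(395.6,191.6)]:
    e=onz('top',u,v,.042)[:2]-g; print('ear line',np.degrees(np.arctan2(e[1],e[0])),np.linalg.norm(e))
# ear hole: bright non-blue patch around (386,190)
gray=cv2.cvtColor(im,cv2.COLOR_RGB2GRAY).astype(int)
w=np.zeros(m.shape,bool); w[182:199,379:393]=1
w&=~m&(gray>120)&(h[1]<60)
for a,c,q in comps(w): 
    p=onz('top',*c,.042)[:2]; e=p-g; print('earhole',a,c,p,np.degrees(np.arctan2(e[1],e[0])),np.linalg.norm(e))
b=onz('top',369.2,224.4,.03)[:2]-g; print('base line',np.degrees(np.arctan2(b[1],b[0])),np.linalg.norm(b)); print('idx',g+.052*b/np.linalg.norm(b))
# plate edges direction
pl=(gray>130)&(h[1]<60); pl[:,:310]=0; pl[:140]=0; pl[245:]=0
a,c,q=max(comps(pl),key=lambda t:t[0]); k=cv2.findContours(q.astype(np.uint8),0,2)[0][0]
P=np.array([onz('top',*t[0],.03)[:2] for t in k]); r=cv2.minAreaRect((P*1000).astype(np.float32)); print('plate',r, cv2.boxPoints(r))
# block angle red
bl=(gray>120)&(h[1]<60); bl[:205]=0; bl[250:]=0; bl[:,:205]=0; bl[:,250:]=0
a,c,q=max(comps(bl),key=lambda t:t[0]); k=cv2.findContours(q.astype(np.uint8),0,2)[0][0]
P=np.array([onz('top',*t[0],.045)[:2] for t in k]); print('block',cv2.minAreaRect((P*1000).astype(np.float32)))
# scene triangulation of red
s=np.load('scene0.npz')['im']; H,S,V=hsv(s)
red=((H<8)|(H>172))&(S>140)&(V>80)
for a,c,_ in comps(red,60): print('scene red',a,c,onz('scene',*c,.071))
print('top at .092 red handle', onz('top',226.13,227.66,.092))
E
```

```text
axis [ 0.51912836 -0.06739502] 82
ear line -101.48356696454587 0.06889508791098577
earhole 103 [385.46601942 189.9223301 ] [ 0.50846962 -0.11613784] -102.33487949517668 0.04989460267380721
base line -164.94174441370768 0.07722234228451373
idx [ 0.46891393 -0.08090467]
plate ((505.3717956542969, -70.12413787841797), (150.98443603515625, 130.66830444335938), 15.44123363494873) [[ 415.20935   -27.248077]
 [ 449.9998   -153.19978 ]
 [ 595.53424  -113.0002  ]
 [ 560.7438     12.951508]]
block ((435.659423828125, 176.97715759277344), (54.81462097167969, 53.7840576171875), 79.21424102783203)
scene red 126 [202.28571429 192.26190476] [0.58648095 0.18457583 0.071     ]
scene red 215 [237.5255814 217.6      ] [0.43870131 0.17708759 0.071     ]
scene red 187 [ 38.97326203 309.77005348] [0.35132517 0.55065148 0.071     ]
top at .092 red handle [0.43529298 0.17558042 0.092     ]
```

```bash
cat >> h.py <<'E'
def go(x,y,z,yaw=None):
    s=read_state(); p=np.array(s['tcp_pos']); M=R.from_euler('xyz',s['tcp_rot']).as_matrix(); cy=s['tcp_rot'][2]
    d=M.T@(np.array([x,y,z])-p)*100
    t=0 if yaw is None else -((yaw-cy+np.pi)%(2*np.pi)-np.pi)
    print('t',round(s['t'],2),'tcp',p.round(4),'yaw',round(cy,4),'d(cm)',d.round(2),'turn',round(t,3),'j',np.round(s['joints'],2),'F',np.round(s['contact_force'],1),'w',round(s['width'],3))
E
python3 -c "
from h import *
go(.519,-.0675,.13,-.209)"
```

```text
t 0.1 tcp [ 0.2165 -0.505   0.2235] yaw 0.4048 d(cm) [ 45.03 -28.29   9.42] turn 0.614 j [-1.37  0.26  1.54  0.    1.35 -0.2 ] F [-0.9 -0.4  0.3] w 0.998
```

>>> {"name": "step_arm", "arguments": {
  "increments": [
    [[5,4,-2.5,0.5,0.1],[5,8,-5,1,0.2],[5,12,-7.5,2,0.3],[5,16,-10,3,0.4],[5,20,-12.5,4,0.5],[5,24,-15,5,0.614],[5,28,-17.5,6,0.614],[5,32,-20,7,0.614],[5,36,-22.6,8,0.614],[5,40,-25.1,8.5,0.614],[5,43.5,-27.3,9,0.614],[5,45,-28.3,9.4,0.614]]
  ],
  "newtons": 40
}}

```text
t: 1.3
tcp_pos: [0.52, -0.0649, 0.1296]
tcp_rot: [-3.141, 0.0, -0.206]
contact_force: [-0.3, -0.2, -0.4]
width: 0.586
grip_force: 0.0
```

```bash
python3 -c "
from h import *
go(.519,-.0675,.061,-.209)"
```

```text
t 1.3 tcp [ 0.52   -0.0649  0.1296] yaw -0.2063 d(cm) [-0.04  0.28  6.86] turn 0.003 j [-0.34  0.3   1.73  0.    1.11  1.44] F [-0.3 -0.2 -0.4] w 0.586
```

>>> {"name": "step_arm", "arguments": {
  "increments": [
    [[5,0,0,1.5,0],[5,0,0,3,0],[5,0,0,4.5,0],[5,0,0,6,0],[5,0,0,6.85,0],[5,0,0,6.85,0],[1,0,0,6.85,0],[1,0,0,6.85,0],[1,0,0,6.85,0],[1,0,0,6.85,0],[1,0,0,6.85,0],[1,0,0,6.85,0]]
  ],
  "newtons": 40
}}

```text
t: 2.5
tcp_pos: [0.5198, -0.0663, 0.0629]
tcp_rot: [-3.139, -0.002, -0.21]
contact_force: [2.5, 8.4, 1.3]
width: 0.17
grip_force: 40.6
```

```bash
python3 -c "
from h import *
go(.519,-.0675,.061,-1.302)"
```

```text
t 2.5 tcp [ 0.5198 -0.0663  0.0629] yaw -0.2098 d(cm) [-0.06  0.14  0.19] turn 1.092 j [-0.34  0.38  1.8   0.    0.96  1.44] F [2.5 8.4 1.3] w 0.17
```

>>> {"name": "step_arm", "arguments": {
  "increments": [
    [[1,0,-0.15,0,0],[1,0,-0.15,0,0.11],[1,0,-0.15,0,0.22],[1,0,-0.15,0,0.33],[1,0,-0.15,0,0.44],[1,0,-0.15,0,0.55],[1,0,-0.15,0,0.66],[1,0,-0.15,0,0.77],[1,0,-0.15,0,0.88],[1,0,-0.15,0,0.98],[1,0,-0.15,0,1.06],[1,0,-0.15,0,1.09]]
  ]
}}

```text
t: 3.7
tcp_pos: [0.5196, -0.0664, 0.0629]
tcp_rot: [-3.14, -0.0, -1.301]
contact_force: [-0.9, 4.2, 6.7]
width: 0.174
grip_force: 41.1
```

```bash
python3 -c "
from h import *
go(.519,-.0665,.061,-1.302)"
```

```text
t 3.7 tcp [ 0.5196 -0.0664  0.0629] yaw -1.301 d(cm) [-0.01  0.06  0.19] turn 0.001 j [-0.34  0.38  1.8   0.    0.96  2.53] F [-0.9  4.2  6.7] w 0.174
```

>>> {"name": "step_arm", "arguments": {
  "increments": [
    [[5,0,0,0,0],[5,0,0,0,0],[5,0,0,0,0],[5,0,0,-2,0],[5,0,0,-5,0],[5,0,0,-9,0],[5,0,0,-12,0],[5,0,0,-12,-0.15],[5,0,0,-12,-0.3],[5,0,0,-12,-0.45],[5,0,0,-12,-0.6],[5,0,0,-12,-0.75]]
  ]
}}

```text
t: 4.9
tcp_pos: [0.519, -0.0669, 0.1817]
tcp_rot: [3.141, 0.0, -0.542]
contact_force: [-0.4, 0.2, 0.2]
width: 0.587
grip_force: 0.0
```

```bash
python3 -c "
from h import *
go(.436,.1765,.14,-.19)"
```

```text
t 4.9 tcp [ 0.519  -0.0669  0.1817] yaw -0.5425 d(cm) [-19.68 -16.57   4.17] turn -0.352 j [-0.34  0.24  1.66 -0.    1.23  1.77] F [-0.4  0.2  0.2] w 0.587
```

>>> {"name": "step_arm", "arguments": {
  "increments": [
    [[5,-3,-2.5,0,-0.1],[5,-6,-5,0,-0.2],[5,-9,-7.6,0,-0.3],[5,-12,-10.1,0.5,-0.352],[5,-15,-12.6,1.5,-0.352],[5,-18,-15.1,3,-0.352],[5,-19.7,-16.6,4.2,-0.352],[5,-19.7,-16.6,4.2,-0.352]]
  ]
}}

```text
t: 5.7
tcp_pos: [0.4352, 0.1796, 0.1382]
tcp_rot: [3.141, 0.004, -0.193]
contact_force: [0.6, 0.2, -0.1]
width: 0.585
grip_force: 0.0
```

```bash
python3 - <<'E'
from meas import *
im,dp=save('top','top1.png',(200,130,420,260),3.5)
g,P,n,m=collar(im); print('axis',g,n)
h=hsv(im); H,S,V=h
yel=(H>18)&(H<34)&(S>110)&(V>120); yel[:140]=0; yel[:,:300]=0; yel[250:]=0
for a,c,_ in comps(yel,3):
    for z in(.042,.03):
        e=onz('top',*c,z)[:2]-g; print('yel',a,c,z,np.degrees(np.arctan2(e[1],e[0])),np.linalg.norm(e))
# ear hole: non-blue region enclosed by blue hull, near 52 mm from the axis
k=cv2.findContours(m.astype(np.uint8),cv2.RETR_CCOMP,cv2.CHAIN_APPROX_NONE)[0]
for q in k:
    A=cv2.contourArea(q)
    if A>40 and A<600:
        (u,v),r=cv2.minEnclosingCircle(q); M=cv2.moments(q); c=(M['m10']/M['m00'],M['m01']/M['m00'])
        e=onz('top',*c,.042)[:2]-g; print('hole',A,c,r,onz('top',*c,.042)[:2],np.degrees(np.arctan2(e[1],e[0])),np.linalg.norm(e))
go(.436,.1765,.066,-.19)
E
```

```text
axis [ 0.5182841  -0.07818092] 25
yel 18 [369.33333333 223.        ] 0.042 -174.32364999035687 0.07188752822637323
yel 18 [369.33333333 223.        ] 0.03 -172.34098596617977 0.07174007723463968
t 5.75 tcp [0.4367 0.1784 0.1391] yaw -0.1937 d(cm) [-0.02  0.19  7.31] turn -0.004 j [ 0.15  0.2   1.84 -0.    1.11  1.92] F [-0.   0.1  0.5] w 0.587
```

View pics/top1.png

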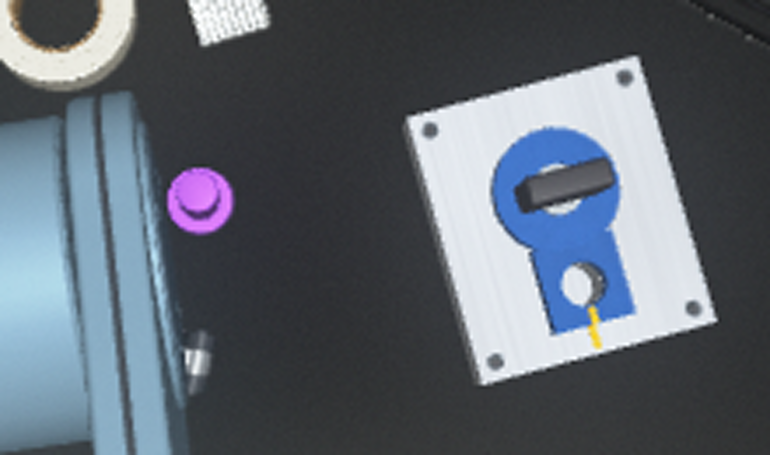

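The top view shows the ear pointing down the plate. Its hole is at crop (584,284) and the yellow lines meet at (594,318), so the collar is aligned.

```bash
python3 - <<'E'
from h import *
g=np.array([.5191,-.0674])
e=onz('top',366.9,211.1,.042)[:2]; d=e-g; print('earhole',e,np.degrees(np.arctan2(d[1],d[0])),np.linalg.norm(d),'want -164.6..-164.9')
go(.436,.1765,.069,-.19)
E
```

```text
earhole [ 0.4687962  -0.08108703] -164.7790077031871 0.05213258981785576 want -164.6..-164.9
t 5.75 tcp [0.4367 0.1784 0.1391] yaw -0.1937 d(cm) [-0.02  0.19  7.01] turn -0.004 j [ 0.15  0.2   1.84 -0.    1.11  1.92] F [-0.   0.1  0.5] w 0.587
```

>>> {"name": "step_arm", "arguments": {
  "increments": [
    [[5,0,0.1,1.5,0],[5,0,0.1,3,0],[5,0,0.1,4.5,0],[5,0,0.1,6,0],[5,0,0.1,7,0],[5,0,0.1,7,0],[1.6,0,0.1,7,0],[1.6,0,0.1,7,0],[1.6,0,0.1,7,0],[1.6,0,0.1,7,0],[1.6,0,0.1,7,0],[1.6,0,0.1,7,0]]
  ],
  "newtons": 40
}}

```text
t: 6.95
tcp_pos: [0.4385, 0.1768, 0.0707]
tcp_rot: [-3.141, -0.002, -0.197]
contact_force: [-0.0, 0.0, 6.3]
width: 0.231
grip_force: 39.5
```

```bash
python3 -c "
from h import *
go(.436,.1765,.169)"
```

```text
t 6.95 tcp [0.4385 0.1768 0.0707] yaw -0.1969 d(cm) [-0.21  0.08 -9.83] turn 0 j [ 0.15  0.29  1.92 -0.    0.93  1.91] F [-0.   0.   6.3] w 0.231
```

>>> {"name": "step_arm", "arguments": {
  "increments": [
    [[1.6,0,0,-0.5,0],[1.6,0,0,-1.5,0],[1.6,0,0,-3,0],[1.6,0,0,-5,0],[1.6,0,0,-7,0],[1.6,0,0,-9,0],[1.6,0,0,-10,0],[1.6,0,0,-10,0]]
  ]
}}

```text
t: 7.75
tcp_pos: [0.4384, 0.1769, 0.1713]
tcp_rot: [-3.14, -0.003, -0.197]
contact_force: [0.6, -0.1, -0.7]
width: 0.235
grip_force: 39.3
```

```bash
python3 - <<'E'
from meas import *
im,dp=save('scene','scene1.png',(150,60,400,260),3)
go(.468,-.080,.17)
E
```

```text
t 7.8 tcp [0.4376 0.1768 0.1701] yaw -0.1971 d(cm) [8.010e+00 2.459e+01 1.000e-02] turn 0 j [0.15 0.16 1.8  0.   1.18 1.91] F [-1.1  0.1 -0.4] w 0.233
```

View pics/scene1.png

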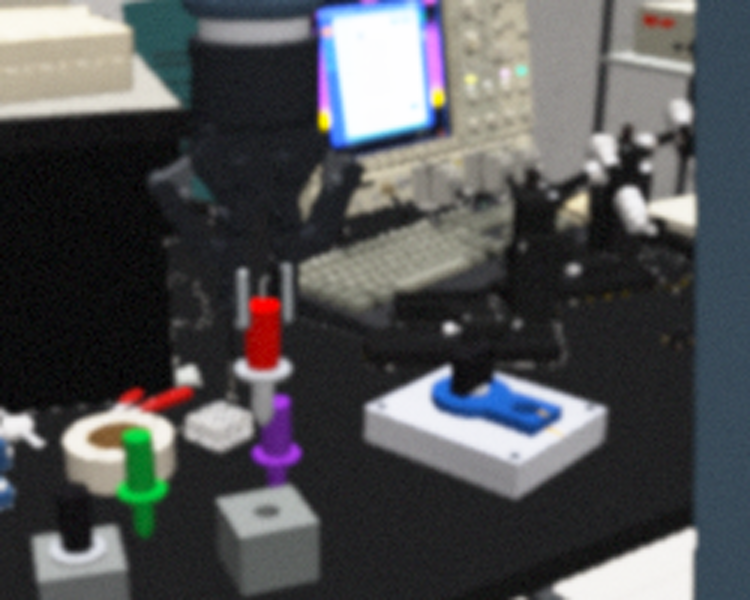

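The pin is held upright by the upper part of its handle (handle at crop (264,335), shoulder at (262,370)). I'll measure its height and position in the hand.

```bash
python3 - <<'E'
from meas import *
im,dp=snapshot('scene'); H,S,V=hsv(im)
red=((H<8)|(H>172))&(S>140)&(V>80); red[:,:210]=0; red[:,265:]=0;
a,c,m=max(comps(red),key=lambda t:t[0]); vs=np.where(m)[0]; print(a,c,vs.min(),vs.max(),np.median(dp[m]))
def atxy(u,v,xy):
    p,d=ray('scene',u,v); n=d[:2]/np.linalg.norm(d[:2]); t=((xy-p[:2])@n)/(d[:2]@n); return p+d*t
xy=np.array([.4377,.1768])
for v in(vs.min(),c[1],vs.max(),183.3): print(v,atxy(c[0],v,xy).round(4))
print('fingertip',atxy(243/3+150,325/3+60,xy))
E
```

```text
260 [237.78846154 170.98076923] 159 183 0.7215725
159 [0.4364 0.1745 0.1945]
170.98076923076923 [0.4367 0.175  0.1707]
183 [0.437  0.1755 0.1461]
183.3 [0.437  0.1755 0.1455]
fingertip [0.44268412 0.18605547 0.17635681]
```

>>> {"name": "step_arm", "arguments": {
  "increments": [
    [[1.6,0.8,2,0,0],[1.6,1.6,5,0,0],[1.6,2.6,8,0,0],[1.6,3.6,11,0,0],[1.6,4.6,14,0,0],[1.6,5.6,17,0,0],[1.6,6.6,20,0,0],[1.6,7.5,22.5,0,0],[1.6,8.2,24.6,0,0],[1.6,8.2,24.6,0,0],[1.6,8.2,24.6,0,0]]
  ]
}}

```text
t: 8.95
tcp_pos: [0.4689, -0.0803, 0.1686]
tcp_rot: [-3.141, 0.003, -0.199]
contact_force: [-0.3, 0.7, -0.3]
width: 0.232
grip_force: 39.4
```

```bash
python3 - <<'E'
from meas import *
im,dp=save('scene','scene2.png',(240,100,400,220),4.5)
go(.470,-.0805,.068)
E
```

```text
t 9.0 tcp [ 0.4689 -0.0798  0.1688] yaw -0.1976 d(cm) [ 0.14  0.06 10.08] turn 0 j [-0.4   0.17  1.79  0.    1.18  1.36] F [-0.6  1.2 -1. ] w 0.234
```

View pics/scene2.png

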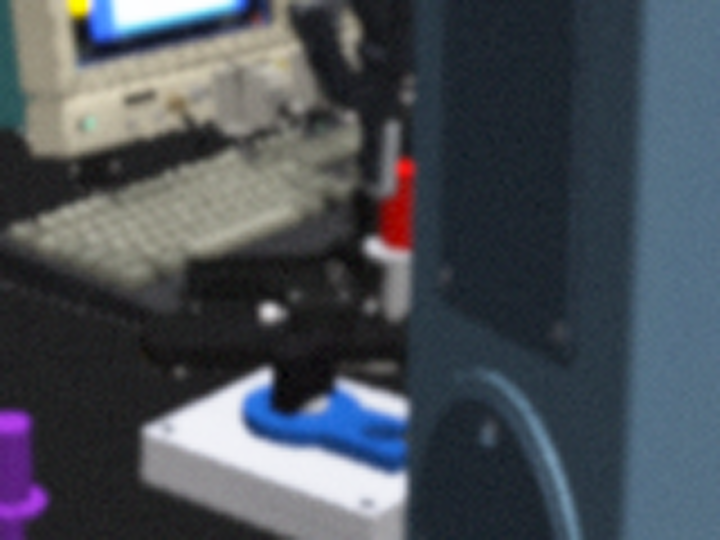

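>>> {"name": "step_arm", "arguments": {
  "increments": [
    [[1.6,0.1,0.05,1.5,0],[1.6,0.1,0.05,3,0],[1.6,0.1,0.05,4.5,0],[1.6,0.1,0.05,5.5,0],[1.6,0.1,0.05,6,0],[1.6,0.1,0.05,6.4,0],[1.6,0.1,0.05,6.7,0],[1.6,0.1,0.05,7,0],[1.6,0.1,0.05,7,0]]
  ]
}}

```text
t: 9.9
tcp_pos: [0.4706, -0.0812, 0.0998]
tcp_rot: [-3.142, 0.0, -0.197]
contact_force: [-0.1, -0.4, -1.4]
width: 0.235
grip_force: 39.4
```

```bash
python3 - <<'E'
from meas import *
im,dp=save('top','top2.png',(320,140,420,240),5)
go(.470,-.0805,.068)
E
```

```text
t 9.95 tcp [ 0.4707 -0.0813  0.0999] yaw -0.1973 d(cm) [-0.09 -0.07  3.19] turn 0 j [-0.41  0.26  1.87  0.    1.01  1.36] F [ 0.6  0.5 -0.9] w 0.23
```

View pics/top2.png

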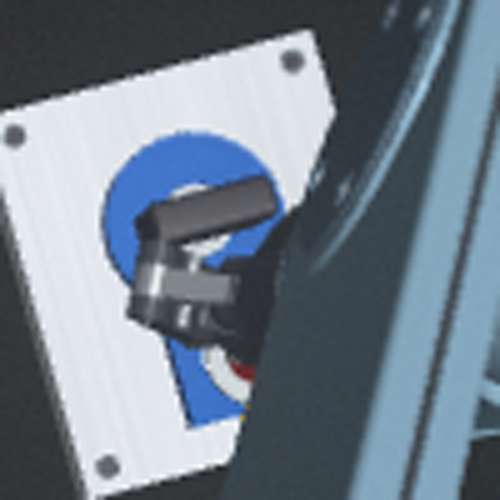

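The shoulder (crop (235,370)) sits over the ear and the tip is already below the ear top with no contact force. I'll go on down.

>>> {"name": "step_arm", "arguments": {
  "increments": [
    [[1.6,-0.05,-0.05,0.4,0],[1.6,-0.05,-0.05,0.8,0],[1.6,-0.05,-0.05,1.2,0],[1.6,-0.05,-0.05,1.6,0],[1.6,-0.05,-0.05,2,0],[1.6,-0.05,-0.05,2.4,0],[1.6,-0.05,-0.05,2.7,0],[1.6,-0.05,-0.05,2.9,0],[1.6,-0.05,-0.05,3.1,0],[1.6,-0.05,-0.05,3.1,0]]
  ]
}}

```text
t: 10.95
tcp_pos: [0.4701, -0.0806, 0.0686]
tcp_rot: [-3.142, 0.0, -0.197]
contact_force: [-0.8, 0.0, -1.4]
width: 0.235
grip_force: 39.4
```

```bash
python3 -c "
from h import *
go(.470,-.0805,.0675)"
```

```text
t 10.95 tcp [ 0.4701 -0.0806  0.0686] yaw -0.1972 d(cm) [-0.01 -0.01  0.11] turn 0 j [-0.4   0.3   1.91  0.    0.93  1.36] F [-0.8  0.  -1.4] w 0.235
```

Next I lower another 1 mm, release, and retreat up.

>>> {"name": "step_arm", "arguments": {
  "increments": [
    [[1.6,0,0,0.1,0],[1.6,0,0,0.15,0],[4.5,0,0,0.1,0],[4.5,0,0,0,0],[4.5,0,0,0,0],[4.5,0,0,0,0],[4.5,0,0,-2,0],[4.5,0,0,-4,0],[4.5,0,0,-7,0],[4.5,0,0,-10,0],[4.5,0,0,-13,0],[4.5,0,0,-13,0]]
  ]
}}

```text
t: 12.15
tcp_pos: [0.4727, -0.0817, 0.203]
tcp_rot: [3.14, -0.008, -0.197]
contact_force: [0.9, -0.2, -1.4]
width: 0.528
grip_force: 0.0
```

>>> {"name": "step_arm", "arguments": {
  "increments": [
    [[4.5,0,-4,0,0],[4.5,0,-8,0,0],[4.5,0,-12,0,0],[4.5,0,-16,0,0],[4.5,0,-20,0,0],[4.5,0,-22,0,0],[4.5,0,-22,0,0],[4.5,0,-22,0,0]]
  ]
}}

```text
t: 12.95
tcp_pos: [0.5128, 0.1351, 0.1979]
tcp_rot: [3.141, 0.001, -0.196]
contact_force: [-0.3, -0.3, -0.2]
width: 0.531
grip_force: 0.0
```

```bash
python3 - <<'E'
from meas import *
im,dp=save('top','top3.png',(320,140,420,240),5)
i2,d2=save('scene','scene3.png',(200,80,400,240),3.5)
go(.47,.1,.2)
H,S,V=hsv(i2); red=((H<8)|(H>172))&(S>140)&(V>80)
for a,c,m in comps(red,60): print(a,c,np.where(m)[0].min(),onz('scene',*c,.068))
E
```

```text
t 13.05 tcp [0.513  0.1341 0.1983] yaw -0.1979 d(cm) [-3.54  4.19 -0.16] turn 0 j [ 0.05  0.24  1.62 -0.    1.28  1.81] F [ 0.3 -0.  -0.4] w 0.524
173 [326.06358382 184.31213873] 176 [ 0.47400413 -0.0868077   0.068     ]
126 [202.42857143 192.27777778] 189 [0.59226979 0.18169751 0.068     ]
187 [ 39.04812834 309.6684492 ] 301 [0.3556405  0.55086423 0.068     ]
```

View pics/top3.png

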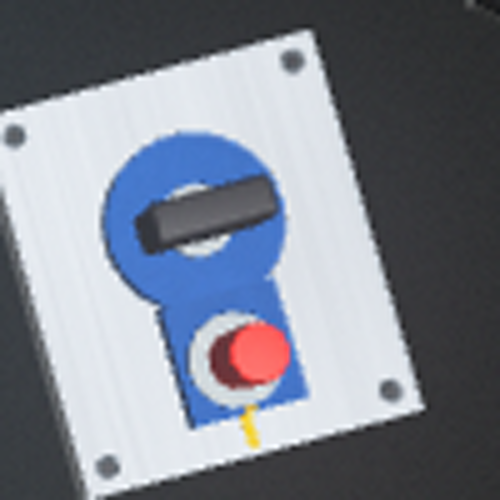

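View pics/scene3.png

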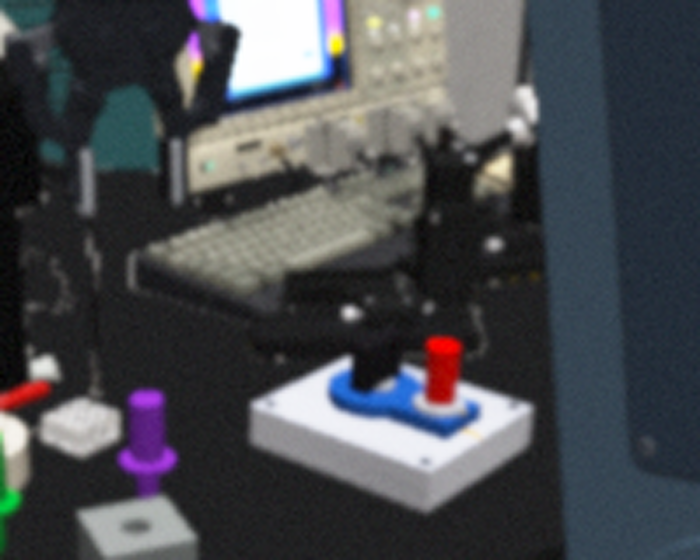

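The pin stands upright with its shoulder flat on the ear (top crop (245,360), scene crop (442,405)). The two yellow lines meet and the arm is clear.

```bash
python3 -c "
from rig import hand_in
print(hand_in())"
```

```text
the job is handed in; nothing more can be done
None
```

The collar is turned so its hole lies over the base's hole, the red pin is down through both with its shoulder on the ear and released, the black, green and purple pins were left alone, and the job was handed in at about 13 s.

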